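# Key and seat the stage insert of a stereo microscope's light base

### The job

The round metal stage insert in the white microscope base is standing proud because its rim notch is not over the locating pin. With a fingertip, push the insert round (its two clip screws give something to push against) until the notch meets the pin, then press it down until it sits fully home, flush with the base's top. Do not lift the insert out or force it, leave the dish, bottle and eyepiece where they are, and finish clear of everything.

Things in the scene. Friction and masses are not known exactly. Their poses are not given: they have to be found in the camera images.
- stand: the low white light base of a stereo microscope, fixed to the bench, a box 270 mm long (its x, from -115 to +155) and 240 mm wide (its y), flat top 60 mm above the bench. Origin on the bench directly below the centre of its round opening (121 mm across, dark ledge 8 mm below the top); z up
- insert: the round bare metal stage insert in that opening: a disc 118 mm across, 8 mm thick, with a glass window 41 mm across in its middle. Origin at the centre of its underside; x points to its notch; z up. Its top is 66 mm above the bench at the start, 60 mm when seated. It only turns and moves up and down, always level and centred in the opening. It can be pressed anywhere on its metal top
- notch (a point): the middle of the notch cut in the insert's rim, 57 mm from the insert's centre, at its top face. The notch is 11 mm wide, goes right through and is open at the rim
- pin (a point): the tip of the fixed round-nosed steel locating pin, 8 mm across, 57 mm from the centre of the opening on the base's +x side, 58 mm above the bench (6 mm above the ledge). It mostly hides under the insert's rim; a pocket cut back 9 mm into the white edge of the opening, about 25 mm wide, shows where it is
- screw_a (a point): top centre of the upright knurled steel clip screw on the insert's +y side: 14 mm across, 16 mm tall above the insert's top, 44 mm from the insert's centre. A flat spring clip 10 mm wide runs from it in to the window, 1 to 7 mm above the insert's top
- screw_b (a point): top centre of the second, identical clip screw with its clip, on the insert's -y side, 44 mm from the insert's centre
- turn (a joint): angle of the insert about the vertical, rad, growing anticlockwise seen from above; 0 (or a whole turn) when the notch is exactly over the pin. It starts anywhere from 0.6 to 5.68 and can be turned either way without limit. It stays where it is left; turning takes about 0.08 N m (2 N at a clip screw)
- seat (a joint): how far the insert has gone down, m: 0 at the start, on the pin; 0.006 fully seated on the ledge; negative if raised. The fit is snug: it stays at the height it is left and needs about 4 N to go down; off the notch the pin stops it. Within about 3 degrees the pin's round nose steers the notch onto it during the press
- dish: a lidded clear petri dish, 39 mm across and 11 mm tall, on the rear (+x) part of the base's top. Not to be moved. Origin under its centre
- bottle: a small amber glass jar, 48 mm across and 85 mm tall, on the bench at the base's +y side. Not to be moved. Origin under its centre
- eyepiece: a spare black eyepiece, 41 mm across and 54 mm tall, standing on the bench at the base's -y side. Not to be moved. Origin under its centre

How it is judged:
By the outcome, as a careful person would: the job done as asked, in the order asked, and still so for the second after the job is handed in, with the robot touching nothing.
It also fails if it takes over 72 s, if anything falls off the work surface, if the arm or the gripper's body presses on something with over 40 N, if the wrist force passes 120 N, or if a joint passes its speed limit or range.

### The arm

A 7-joint arm with a two-finger parallel gripper is mounted at the origin on the work surface. World frame = base frame: x ahead of the robot, y to its left, z up, the work surface at z = 0. Lengths are in m, angles in rad, forces in N, time in s.
With the tool pointing down it reaches from about 0.4 to 0.875 m from the base axis. Payload 4.4 kg.
Tool frame: the origin (TCP) lies midway between the tips of the shut fingers; the grasp point (between the pads) lies manip.tcp_to_grasp behind it (manip.tcp_to_grasp is the distance from the TCP to the grasp point, in m); z points along the fingers, y is the line along which they close (so a half turn about z gives the same grasp; the last joint's range is limited). The gripper opens to 85 mm and grips with 20 to 120 N. Pads are 22 mm wide; open, the fingers measure 114 mm over their backs; the gripper's body (76 mm by 85 mm) begins 54 mm behind the grasp point. The pads swing forward as they close: fully open they stand 13 mm farther back than shut.
Start: joints at [1.055, 0.628, 0.038, 1.517, -0.027, 0.996, -0.02], TCP at [0.283, -0.585, 0.231] pointing down, gripper open.
Joint ranges: [-3.06, 3.06], [-0.37, 2.12], [-1.25, 1.32], [0.18, 2.47], [-1.1, 4.24], [0.23, 1.98], [-2.94, 2.94]. Speed limits (rad/s): [2.57, 2.57, 3.14, 3.14, 3.14, 3.14, 3.14].

### API

Orientations are given as a unit quaternion [x, y, z, w].
In Python, from rig import manip gives the robot as it stands.
- The arm moves only by the tool move_arm, never from a script. Its argument "plan" is a list that holds one entry, the list of rows, each a list of 7 numbers: the turn, a rotation vector about the world's x, y, z in degrees, then the shift along the world's x, y, z in m, then the finger opening in m, from 0 to 0.0854. In form: [[[ax, ay, az, tx, ty, tz, claw], ...]]. A call has 1 to 10 rows; each row shifts and turns the commanded pose from where the row before left it; what a row does not reach is not made up. A row lasts 1/8 s, in which the tool goes at most 62.5 mm and 10.7 degrees, less where a joint would pass 70% of its speed; a pose out of reach is approached as far as the arm can. A call is refused whole if a number of a shift passes 0.0625 or a number of a turn 10.7, either way. A call with a gripper value outside its range is refused whole. The fingers move at their own pace and stop on an object; the grip force is fixed at half the most. Time passes only in rows, so rows that do not move let the fingers close. It gives the time, the measured TCP pose, the force, the opening and the grip force at its end, in the units of the state.
- manip.get_state(): the state, without advancing time (a new reading comes with each control period).
- manip.read_camera(name): name is "scene" or "top" or "wrist"; returns a dict with "color" (400x640x3 uint8, red, green, blue), "fx", "fy", "cx", "cy" (pixels), "R" (3x3) and "t" (3): a world point X has camera coordinates R X + t. Camera axes: x right, y down, z forward; pixel columns grow to the right and rows downward; lengths in m; the calibration is good to about 2 mm. The wrist camera is an equidistant fisheye: a pixel r from the principal point sees the ray r / f radians off the axis. A picture is of the moment at which its call begins. There is no depth.
- manip.finish_job(): hands the job in; it is judged then, once.
Trained networks look in the newest picture that a camera, given by its name, has taken for a name from the list of things; names that differ only in an ending like _2 or _b are one class to them, and where a whole thing is asked for, a point or a joint stands for the part that bears it (a point fixed in the world has none). Each returns a list of dicts, best first, with "score" (0 to 1); they miss things now and then, are a little off and sometimes report something else, mostly with a low value. They report only what shows in the picture. A call takes as long as a camera call.
- manip.outline_of(query, camera): "pixels" (400x640 bool, what is visible of it) and "centre" ([column, row] in pixels, amid what is visible of it).
- manip.pinpoint(query, camera): "centre" ([column, row] in pixels: a listed point, or the origin of a listed thing).
The state is a dict: "t": time; "joint_positions": joint angles; "qd": joint speeds; "tau": joint torques, N m; "position": TCP position; "orientation": TCP orientation; "force": force on the tool from outside, world axes, zero at the start; "wrist_torque": the same for the moment, N m; "finger_gap": opening from 0.0 (shut) to 1.0 (fully open); "grasp_force": force on a finger pad.
Only numpy, scipy, OpenCV 4.12 (cv2) and the standard library are available. Lean on these libraries where they do the work, as an engineer would, in place of code of your own. Each camera call takes 0.05 s, during which the arm holds its last target. There are 200 camera calls.

## Working session

There is one attempt and no reset: what is moved stays moved. The work goes in short steps, Python scripts to look and compute and a tool call to move; the robot and the scene stay as the last step left them, time stands still between calls to the robot, and variables do not carry over. Pictures are saved under pics/ and viewed, at most 10 in all, crops included, and the job is handed in when it is done.

Besides the shell and the picture viewer there is one more tool, called after "Call:" in YAML: its name, and indented under it one key for each argument. move_arm: Moves the arm, as the interface text tells. Its arguments: {"type":"object","properties":{"plan":{"type":"array"}},"required":["plan"]}

```bash
mkdir -p pics; cat > h.py <<'E'
import numpy as np, cv2
from rig import manip
def onplane(c,px,z):
    R=np.array(c["R"]);t=np.array(c["t"]);C=-R.T@t
    d=R.T@np.array([(px[0]-c["cx"])/c["fx"],(px[1]-c["cy"])/c["fy"],1])
    return C+d*(z-C[2])/d[2]
E
python3 - <<'E'
from h import *
s=manip.get_state(); print(s["t"],s["position"],s["orientation"],manip.tcp_to_grasp)
ims=[]
for n in ["top","scene"]:
    c=manip.read_camera(n); cv2.imwrite(f"pics/{n}0.png",c["color"][:,:,::-1])
    for q,z in [("stand",0),("insert",.058),("notch",.066),("pin",.058),("screw_a",.082),("screw_b",.082),("dish",.06),("bottle",0),("eyepiece",0)]:
        for r in manip.pinpoint(q,n)[:3]:
            print(n,q,round(r["score"],2),np.round(r["centre"],1),np.round(onplane(c,r["centre"],z),4))
E
```

```text
0.0 [ 0.28235861 -0.58476103  0.23037777] [ 9.74816164e-01  2.23007859e-01 -2.26958666e-04 -9.43662751e-04] 0.0187
top stand 0.94 [364.5 242.2] [ 0.5469 -0.0428  0.    ]
top stand 0.49 [287.9 184.1] [0.6934 0.1173 0.    ]
top insert 0.69 [364.8 235.5] [ 0.5535 -0.0398  0.058 ]
top notch 0.58 [384.6 255.8] [ 0.5067 -0.0758  0.066 ]
top pin 0.96 [373.4 210.8] [ 0.6048 -0.0634  0.058 ]
top screw_a 0.74 [386.3 222.2] [ 0.5741 -0.0849  0.082 ]
top screw_a 0.6 [352.9 240.9] [ 0.541  -0.0122  0.082 ]
top screw_b 0.74 [386.3 222.2] [ 0.5741 -0.0849  0.082 ]
top screw_b 0.6 [352.9 240.9] [ 0.541  -0.0122  0.082 ]
top dish 0.51 [350.4 171.7] [ 0.6943 -0.0224  0.06  ]
top dish 0.24 [376.1 211. ] [ 0.6035 -0.0688  0.06  ]
top bottle 0.79 [287.5 186.6] [0.6877 0.1186 0.    ]
top eyepiece 0.76 [458.5 276.4] [ 0.455  -0.2401  0.    ]
scene stand 0.88 [280.7 219.5] [ 0.5687 -0.042   0.    ]
scene insert 0.88 [274.3 197.3] [ 0.562  -0.0541  0.058 ]
scene insert 0.35 [200.2 198.8] [ 0.5599 -0.2241  0.058 ]
scene notch 0.94 [267.8 181. ] [ 0.4981 -0.0716  0.066 ]
scene notch 0.63 [280.1 219.7] [ 0.668  -0.0377  0.066 ]
scene pin 0.84 [267.5 205.6] [ 0.5975 -0.0682  0.058 ]
scene screw_a 0.81 [291.5 182.4] [ 0.5363 -0.0136  0.082 ]
scene screw_a 0.72 [254.3 191.6] [ 0.5745 -0.0975  0.082 ]
scene screw_b 0.81 [291.5 182.4] [ 0.5363 -0.0136  0.082 ]
scene screw_b 0.72 [254.3 191.6] [ 0.5745 -0.0975  0.082 ]
scene dish 0.63 [288.7 230.6] [ 0.7007 -0.0194  0.06  ]
scene bottle 0.61 [350.8 250. ] [0.6956 0.1125 0.    ]
scene eyepiece 0.79 [198.3 197.4] [ 0.4564 -0.254   0.    ]
```

View pics/top0.png

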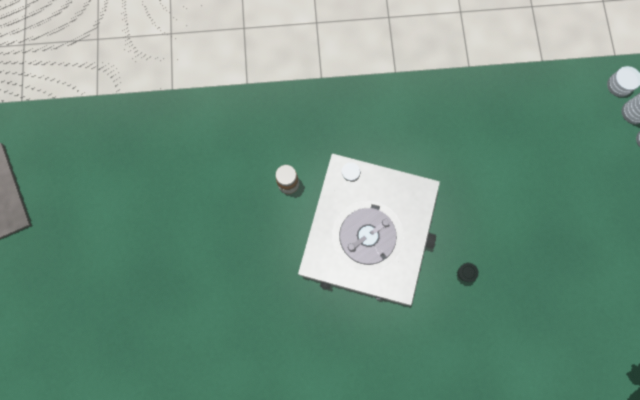

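View pics/scene0.png

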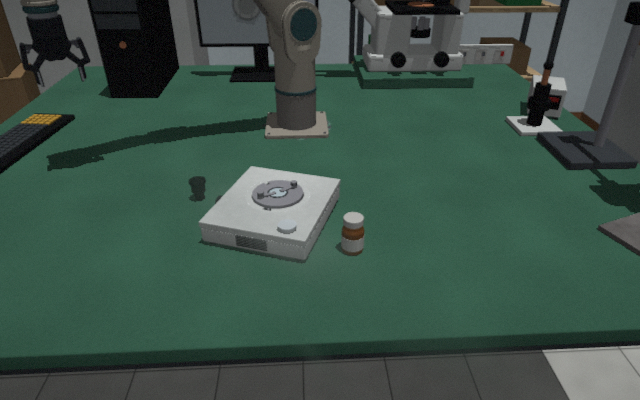

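The top view shows the pocket at about (375,208), the notch at (383,256) and the screws at (386,223) and (351,247), with the insert centre near (368,236). So the notch sits about 128° clockwise of the pin, and I'll turn the insert anticlockwise. First I'll go above it for a close look.

Call:
move_arm:
  plan:
    - [[0, 0, 0, 0.027, 0.053, 0, 0], [0, 0, 0, 0.027, 0.053, 0, 0], [0, 0, 0, 0.027, 0.053, 0, 0], [0, 0, 0, 0.027, 0.053, 0, 0], [0, 0, 0, 0.027, 0.053, 0, 0], [0, 0, 0, 0.027, 0.053, 0, 0], [0, 0, 0, 0.027, 0.053, 0, 0], [0, 0, 0, 0.027, 0.053, 0, 0], [0, 0, 0, 0.027, 0.053, 0, 0], [0, 0, 0, 0.027, 0.055, 0, 0]]

```text
t: 2.25
position: [0.5535, -0.0518, 0.2316]
orientation: [0.975, 0.223, 0.0, 0.0]
force: [0.5, 0.1, 0.3]
finger_gap: 0.004
grasp_force: 0.0
```

```bash
cat >> h.py <<'E'
def fish(c,px,z):
    R=np.array(c["R"]);t=np.array(c["t"]);C=-R.T@t
    u=np.array([px[0]-c["cx"],px[1]-c["cy"]]);r=np.hypot(*u);th=r/c["fx"]
    d=R.T@np.array([*(u/max(r,1e-9)*np.sin(th)),np.cos(th)])
    return C+d*(z-C[2])/d[2]
def wrist(name,dz=0):
    c=manip.read_camera("wrist"); cv2.imwrite(f"pics/{name}.png",c["color"][:,:,::-1])
    s=manip.get_state(); q=s["orientation"]
    print(s["t"],np.round(s["position"],4),"yaw",np.degrees(2*np.arctan2(q[1],q[0])),"F",np.round(s["force"],1),"q",np.round(s["joint_positions"],2))
    for q,z in [("insert",.058-dz),("notch",.066-dz),("pin",.058),("screw_a",.082-dz),("dish",.06)]:
        for r in manip.pinpoint(q,"wrist")[:2]:
            print(q,round(r["score"],2),np.round(r["centre"],1),np.round(fish(c,r["centre"],z),4))
    return c
E
python3 -c "
from h import *
wrist('w1')"
```

```text
2.3 [ 0.5576 -0.0402  0.2316] yaw 26.433506548241702 F [3.9 7.2 0.2] q [ 0.03  0.49 -0.    1.78 -0.01  0.86 -1.08]
insert 0.9 [309.3 174. ] [ 0.5529 -0.0431  0.058 ]
notch 0.87 [315.8 228.6] [ 0.5031 -0.0747  0.066 ]
pin 0.65 [348.5 137.2] [ 0.6054 -0.0626  0.058 ]
pin 0.49 [354.2 177.4] [ 0.5702 -0.0874  0.058 ]
screw_a 0.64 [266.4 182.3] [ 0.5324 -0.0067  0.082 ]
screw_a 0.6 [353.7 179.8] [ 0.5717 -0.0827  0.082 ]
dish 0.59 [352.5  43.8] [ 0.6936 -0.0235  0.06  ]
```

View pics/w1.png

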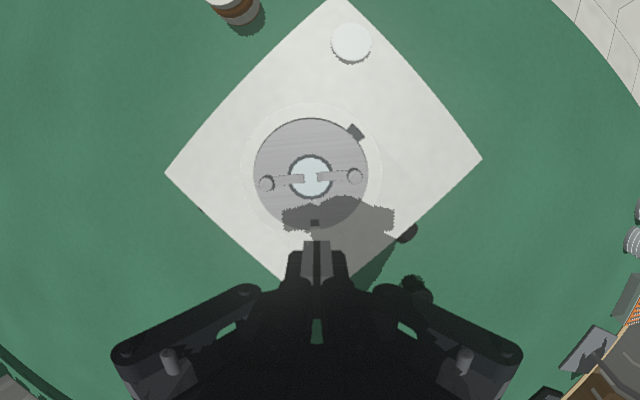

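The wrist view shows the insert centred at about (311,176), the pocket at (355,131), the notch at (315,223) and the screws at (266,183) and (354,176). The arm was still settling, so I'll re-measure.

```bash
python3 -c "
from h import *
manip.read_camera('wrist');manip.read_camera('wrist')
c=wrist('w2')
for r in manip.outline_of('insert','wrist')[:1]:
    ys,xs=np.nonzero(r['pixels']); P=np.array([fish(c,p,.066)[:2] for p in zip(xs,ys)]).astype(np.float32)
    print(cv2.minEnclosingCircle(P))
g=cv2.cvtColor(c['color'],cv2.COLOR_RGB2GRAY)
"
```

```text
2.7 [ 0.5522 -0.0551  0.2314] yaw 25.609036527825015 F [0.9 0.5 0.2] q [ 0.04  0.49  0.01  1.79 -0.    0.86 -1.07]
insert 0.91 [306.3 171.6] [ 0.5523 -0.0427  0.058 ]
notch 0.81 [312.9 223. ] [ 0.506  -0.0723  0.066 ]
pin 0.8 [347.4 131.4] [ 0.6086 -0.0624  0.058 ]
screw_a 0.82 [350.  173.2] [ 0.5744 -0.0799  0.082 ]
screw_a 0.8 [262.8 181.5] [ 0.5301 -0.0065  0.082 ]
dish 0.88 [350.8  41.2] [ 0.6936 -0.0246  0.06  ]
((0.5522570013999939, -0.04437023028731346), 0.060218844562768936)
```

Call:
move_arm:
  plan:
    - [[0, 0, 5, -0.003, -0.043, 0, 0], [0, 0, 0, 0, 0, -0.05, 0], [0, 0, 0, 0, 0, -0.05, 0], [0, 0, 0, 0, 0, -0.03, 0], [0, 0, 0, 0, 0, -0.02, 0], [0, 0, 0, 0, 0, 0, 0], [0, 0, 0, 0, 0, 0, 0]]

```text
t: 3.88
position: [0.5503, -0.0965, 0.0821]
orientation: [0.964, 0.265, 0.001, 0.0]
force: [0.1, 0.2, 0.7]
finger_gap: 0.001
grasp_force: 0.0
```

```bash
python3 -c "
from h import *
wrist('w3')"
```

```text
3.925 [ 0.5505 -0.0965  0.0824] yaw 30.767997981799585 F [-0.1  0.   0.5] q [ 0.13  0.71 -0.02  1.9   0.02  0.53 -0.93]
insert 0.9 [239.3 190.1] [ 0.5519 -0.0431  0.058 ]
notch 0.75 [245.5 286.2] [ 0.5007 -0.0736  0.066 ]
pin 0.63 [316.8 122.7] [ 0.6067 -0.062   0.058 ]
pin 0.38 [240.3 189.8] [ 0.5524 -0.0435  0.058 ]
screw_a 0.69 [152.3 205.6] [ 0.528  -0.0057  0.082 ]
screw_a 0.6 [317.9 205.7] [ 0.5738 -0.0821  0.082 ]
```

View pics/w3.png

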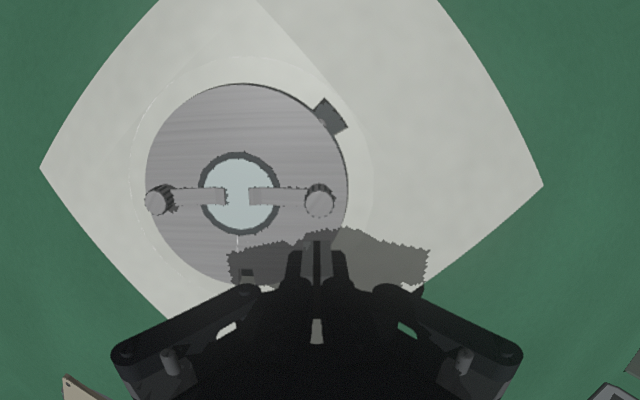

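The finger at (317,245) is lined up behind screw a at (319,203). Next I'll lower it and work out the arc.

```bash
python3 -c "
import numpy as np
f=np.radians(np.arange(-59,72,10));p=np.c_[.5522+.044*np.cos(f)+.018*np.sin(f),-.0438+.044*np.sin(f)-.018*np.cos(f)]
print(p[0]);print(np.c_[np.arange(-49,72,10),np.round(np.diff(p,axis=0),4)])"
```

```text
[ 0.55943266 -0.09078605]
[[-4.9e+01  8.0e-03  2.0e-03]
 [-3.9e+01  7.6e-03  3.3e-03]
 [-2.9e+01  6.9e-03  4.6e-03]
 [-1.9e+01  6.0e-03  5.7e-03]
 [-9.0e+00  4.9e-03  6.7e-03]
 [ 1.0e+00  3.7e-03  7.4e-03]
 [ 1.1e+01  2.3e-03  8.0e-03]
 [ 2.1e+01  9.0e-04  8.2e-03]
 [ 3.1e+01 -5.0e-04  8.3e-03]
 [ 4.1e+01 -2.0e-03  8.0e-03]
 [ 5.1e+01 -3.3e-03  7.6e-03]
 [ 6.1e+01 -4.6e-03  6.9e-03]
 [ 7.1e+01 -5.7e-03  6.0e-03]]
```

Call:
move_arm:
  plan:
    - [[0, 0, 0, 0, 0, -0.006, 0], [0, 0, 0, 0, 0, -0.005, 0], [0, 0, 0, 0, 0, 0, 0], [0, 0, 0, 0, 0, 0, 0]]

```text
t: 4.68
position: [0.5496, -0.0963, 0.0702]
orientation: [0.964, 0.265, -0.0, -0.0]
force: [0.1, -0.6, 0.7]
finger_gap: 0.003
grasp_force: 0.0
```

Call:
move_arm:
  plan:
    - [[0, 0, 0, 0.005, 0.003, 0, 0], [0, 0, 0, 0.0048, 0.0025, 0, 0], [0, 0, 5, 0.004, 0.001, 0, 0], [0, 0, 5, 0.004, 0.001, 0, 0], [0, 0, 10, 0.0076, 0.0033, 0, 0], [0, 0, 10, 0.0069, 0.0046, 0, 0], [0, 0, 10, 0.006, 0.0057, 0, 0], [0, 0, 10, 0.0049, 0.0067, 0, 0], [0, 0, 0, 0, 0, 0, 0], [0, 0, 0, 0, 0, 0, 0]]

```text
t: 5.92
position: [0.593, -0.0685, 0.0703]
orientation: [0.763, 0.647, 0.0, 0.0]
force: [-0.3, -0.0, -0.5]
finger_gap: 0.002
grasp_force: 0.0
```

```bash
python3 -c "
from h import *
wrist('w4')"
```

```text
5.975 [ 0.593  -0.0685  0.0704] yaw 80.63539085313876 F [0.1 0.4 0.4] q [ 0.22  0.77 -0.25  1.79  0.3   0.61 -0.37]
insert 0.93 [237.5 218.1] [ 0.5524 -0.0446  0.058 ]
pin 0.85 [341.2 236.3] [ 0.6068 -0.0643  0.058 ]
screw_a 0.93 [148.5 238.2] [ 0.5085 -0.0402  0.082 ]
screw_a 0.66 [315.4 233.2] [ 0.5949 -0.0496  0.082 ]
dish 0.58 [487.  138.6] [ 0.695  -0.0213  0.06  ]
dish 0.32 [337.9 234.7] [ 0.6051 -0.0622  0.06  ]
```

View pics/w4.png

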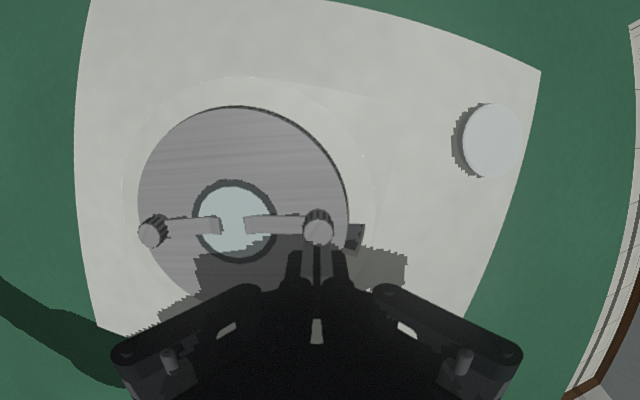

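The finger is against screw a at (318,232), and the insert has turned to a screw angle of about -6°. I'll continue along the arc.

Call:
move_arm:
  plan:
    - [[0, 0, 5, 0.002, 0.0035, 0, 0], [0, 0, 5, 0.0017, 0.0039, 0, 0], [0, 0, 10, 0.0023, 0.008, 0, 0], [0, 0, 10, 0.0009, 0.0082, 0, 0], [0, 0, 10, -0.0005, 0.0083, 0, 0], [0, 0, 10, -0.002, 0.008, 0, 0], [0, 0, 10, -0.0033, 0.0076, 0, 0], [0, 0, 5, -0.0021, 0.0036, 0, 0], [0, 0, 0, 0, 0, 0, 0], [0, 0, 0, 0, 0, 0, 0]]

```text
t: 7.48
position: [0.5919, -0.0176, 0.0703]
orientation: [0.295, 0.955, 0.0, 0.0]
force: [-1.1, -1.0, -0.7]
finger_gap: -0.001
grasp_force: 0.2
```

```bash
python3 -c "
from h import *
wrist('w5')"
```

```text
7.525 [ 0.5919 -0.0176  0.0703] yaw 145.68286742321996 F [ 0.3 -1.   0.3] q [ 0.31  0.82 -0.54  1.8   0.62  0.7   0.39]
insert 0.88 [234.6 215.3] [ 0.5513 -0.0437  0.058 ]
notch 0.42 [236.7 217.7] [ 0.5518 -0.04    0.066 ]
notch 0.39 [ 52.9 225.5] [ 0.4794 -0.1625  0.066 ]
pin 0.65 [265.7 299.2] [ 0.6047 -0.0638  0.058 ]
screw_a 0.67 [145.4 235.4] [ 0.5288 -0.0818  0.082 ]
```

View pics/w5.png

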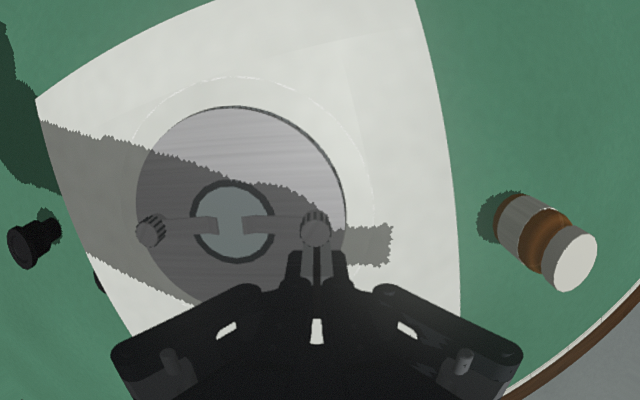

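The screw axis is now at about 58.7° and needs about 71°. I'll push about 9° more, back off, and look at the notch and pin.

Call:
move_arm:
  plan:
    - [[0, 0, 4.5, -0.0022, 0.0031, 0, 0], [0, 0, 4.5, -0.0025, 0.0028, 0, 0], [0, 0, 0, 0, 0, 0, 0], [0, 0, 0, 0, 0, 0, 0], [0, 0, 0, 0.009, -0.0042, 0, 0], [0, 0, 0, 0, 0, 0.03, 0], [0, 0, 0, 0.025, -0.035, 0.03, 0], [0, 0, 0, 0.025, -0.03, 0.01, 0], [0, 0, 0, 0, 0, 0, 0], [0, 0, 0, 0, 0, 0, 0]]

```text
t: 9.02
position: [0.6456, -0.08, 0.1399]
orientation: [0.218, 0.976, 0.0, -0.001]
force: [-0.8, 1.1, -0.3]
finger_gap: 0.0
grasp_force: 0.0
```

```bash
python3 -c "
from h import *
c=wrist('w6')
cv2.imwrite('pics/w6z.png',cv2.resize(c['color'][120:320,180:450,::-1],None,fx=2.9,fy=2.9,interpolation=cv2.INTER_CUBIC))"
```

```text
9.075 [ 0.6454 -0.0794  0.1398] yaw 154.84486921806786 F [ 1.3  1.5 -0.3] q [ 0.45  0.81 -0.66  1.59  0.58  0.95  0.73]
insert 0.88 [306.   72.8] [ 0.5523 -0.0436  0.058 ]
notch 0.9 [307.3 154.2] [ 0.6053 -0.0675  0.066 ]
notch 0.18 [506.  153.2] [0.6683 0.0788 0.066 ]
pin 0.59 [314.2 151.1] [ 0.6064 -0.0628  0.058 ]
screw_a 0.88 [236.1  74.8] [ 0.535  -0.0848  0.082 ]
screw_a 0.65 [371.3  68.4] [ 0.5692 -0.0046  0.082 ]
dish 0.7 [410.1 229.7] [ 0.6956 -0.0194  0.06  ]
```

View pics/w6z.png

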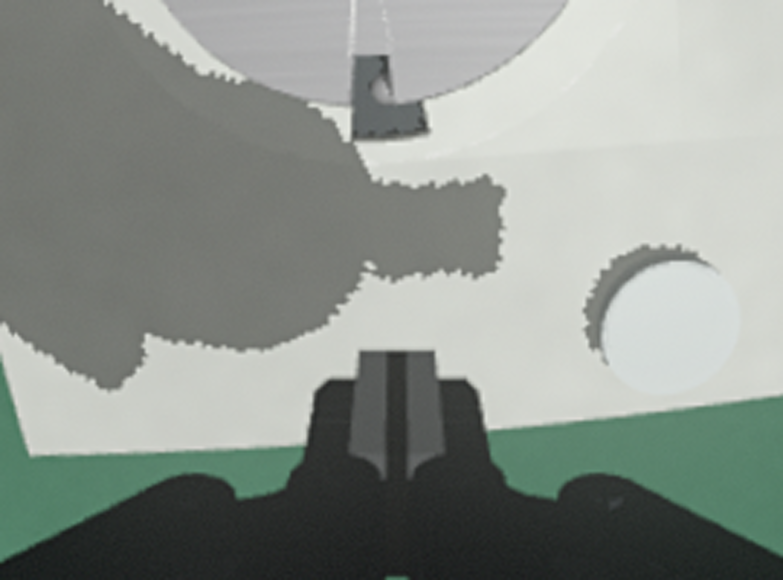

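The notch spans columns 352–390 in the crop and the pocket 352–428, with part of the pin showing near (383,90). The insert is still several degrees short, so I'll work out how much.

```bash
python3 -c "
from h import *
c=manip.read_camera('wrist')
C=np.array([.5522,-.0436])
for n,p,z in [('pockL',(352,139),.06),('pockR',(428,132),.06),('nin1',(353,55),.066),('nin2',(389,55),.066),('nout1',(351,103),.066),('nout2',(391,99),.066)]:
    X=fish(c,(180+p[0]/2.9,120+p[1]/2.9),z)[:2]-C; print(n,np.hypot(*X),np.degrees(np.arctan2(X[1],X[0])))
f=np.radians([66,71,76]);
"
```

```text
pockL 0.06972455624190917 -28.163649655066937
pockR 0.06959054611177039 -12.21493419921391
nin1 0.04759955749033345 -28.65299697450206
nin2 0.04789414778552982 -18.19721567646724
nout1 0.05944911728877759 -28.533889056882064
nout2 0.05871346314666209 -19.021563607282054
```

```bash
python3 -c "
from h import *
c=manip.read_camera('top')
im=cv2.imread('pics/top0.png'); g=im.min(axis=2); m=((g>120)).astype(np.uint8); m[:140]=0;m[:,:298]=0;m[310:]=0;m[:,445:]=0
n,l,s,_=cv2.connectedComponentsWithStats(m); k=1+s[1:,4].argmax()
ct=max(cv2.findContours((l==k).astype(np.uint8),0,1)[0],key=len)[:,0]
P=np.array([onplane(c,p,.06)[:2] for p in ct],np.float32); print(cv2.minAreaRect(P))
w=cv2.imread('pics/w6z.png'); print(w[95:140:5,335:440:5].min(axis=2))
"
```

```text
((0.5714861154556274, -0.05203522741794586), (0.24348880350589752, 0.2741755545139313), 70.04317474365234)
[[180 179 181 150 103  98  99 102 131 153 167 144 181 184 185 187 188 187
  173 166 164]
 [177 175 177 143  99  99 100  99 107 134 150 148 163 184 169 157 150 127
  188 206 208]
 [171 166 163 146 101 100  99 101  99  99 107 106 117 110 106 102 103  97
  204 219 218]
 [218 217 212 193 109  98 100 100 100  99  99 101 101 100 101 102 104  87
  176 219 217]
 [217 214 216 187  94  98  98 100 100 101 100 101 102 103 102 102 103  96
  144 218 216]
 [199 215 217 185  91  99  98  99  98 100 101 101 103 102 102 102 104  71
  115 219 217]
 [151 218 218 185  93  99  99 100 101  99 101 101 103 102 103 103 105  92
   86 221 217]
 [118 198 221 184  80  98 100  88  93 100  96  86  70  97  94  93  82  82
   91 166 218]
 [122 155 215 171  75  96  90  77  91  93  89  88  94 105 107 109 122 151
  168 207 217]]
```

The stand's axis is at -20.0° and the notch at about -23.6°, so about 3.7° remains. I'll retrace the path and push on.

Call:
move_arm:
  plan:
    - [[0, 0, 0, -0.025, 0.03, -0.01, 0], [0, 0, 0, -0.025, 0.035, -0.03, 0], [0, 0, 0, 0, 0, 0, 0], [0, 0, 0, 0, 0, -0.03, 0], [0, 0, 0, 0, 0, 0, 0], [0, 0, 0, -0.005, 0.0022, 0, 0], [0, 0, 0, -0.004, 0.002, 0, 0], [0, 0, 3.7, -0.0022, 0.0022, 0, 0], [0, 0, 0, 0, 0, 0, 0], [0, 0, 0, 0, 0, 0, 0]]

```text
t: 10.68
position: [0.5855, -0.0094, 0.0709]
orientation: [0.187, 0.982, 0.0, 0.001]
force: [1.5, -0.4, 1.2]
finger_gap: -0.0
grasp_force: 0.6
```

Call:
move_arm:
  plan:
    - [[0, 0, 0, 0.009, -0.0042, 0, 0], [0, 0, 0, 0, 0, 0.03, 0], [0, 0, 0, 0.025, -0.035, 0.03, 0], [0, 0, 0, 0.025, -0.03, 0.01, 0], [0, 0, 0, 0, 0, 0, 0], [0, 0, 0, 0, 0, 0, 0], [0, 0, 0, 0, 0, 0, 0]]

```text
t: 11.55
position: [0.6431, -0.0771, 0.1398]
orientation: [0.186, 0.983, 0.0, -0.001]
force: [-0.0, 0.2, 0.4]
finger_gap: -0.0
grasp_force: 0.0
```

```bash
python3 -c "
from h import *
c=wrist('w7')
cv2.imwrite('pics/w7z.png',cv2.resize(c['color'][120:200,260:380,::-1],None,fx=6,fy=6,interpolation=cv2.INTER_CUBIC))"
```

```text
11.6 [ 0.6432 -0.0772  0.1399] yaw 158.58584841825092 F [ 0.2 -0.   0.2] q [ 0.46  0.81 -0.68  1.59  0.59  0.95  0.78]
insert 0.83 [313.1  76.7] [ 0.552  -0.0433  0.058 ]
notch 0.87 [314.7 158.1] [ 0.6065 -0.0635  0.066 ]
pin 0.57 [313.2 156.6] [ 0.6064 -0.0646  0.058 ]
screw_a 0.7 [238.1  78.9] [ 0.5361 -0.089   0.082 ]
screw_a 0.55 [376.8  74.9] [ 0.567 -0.005  0.082]
dish 0.66 [405.6 238.8] [ 0.6952 -0.019   0.06  ]
```

View pics/w7z.png

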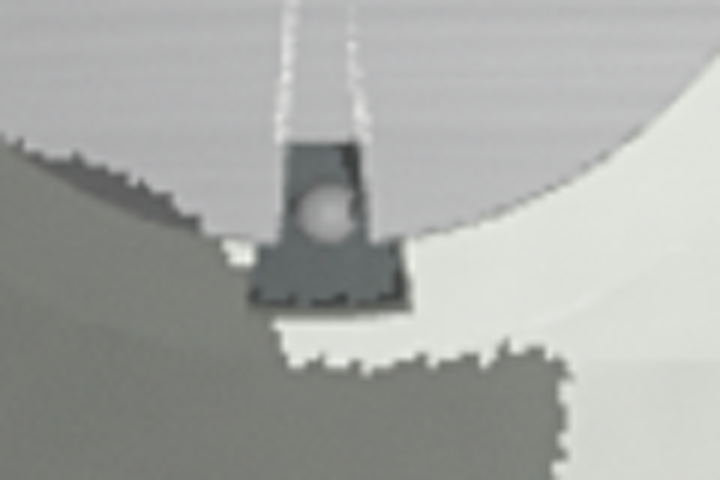

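The notch, columns 283–366, is centred on the pin at about (327,210), so they are aligned. Now I'll press on bare metal at about (0.590,-0.030).

Call:
move_arm:
  plan:
    - [[0, 0, 0, -0.027, 0.024, 0, 0], [0, 0, 0, -0.026, 0.023, -0.02, 0], [0, 0, 0, 0, 0, -0.04, 0], [0, 0, 0, 0, 0, -0.008, 0], [0, 0, 0, 0, 0, -0.003, 0], [0, 0, 0, 0, 0, -0.002, 0], [0, 0, 0, 0, 0, -0.002, 0], [0, 0, 0, 0, 0, 0, 0]]

```text
t: 12.85
position: [0.5917, -0.0317, 0.0659]
orientation: [0.187, 0.982, 0.0, 0.001]
force: [0.9, -0.7, 0.7]
finger_gap: -0.002
grasp_force: 0.6
```

Call:
move_arm:
  plan:
    - [[0, 0, 0, 0, 0, -0.002, 0], [0, 0, 0, 0, 0, -0.001, 0], [0, 0, 0, 0, 0, -0.001, 0], [0, 0, 0, 0, 0, 0, 0], [0, 0, 0, 0, 0, 0, 0]]

```text
t: 13.48
position: [0.5914, -0.0316, 0.0615]
orientation: [0.187, 0.982, 0.0, 0.0]
force: [2.7, -0.7, 2.9]
finger_gap: -0.0
grasp_force: 1.6
```

Call:
move_arm:
  plan:
    - [[0, 0, 0, 0, 0, -0.001, 0], [0, 0, 0, 0, 0, -0.001, 0], [0, 0, 0, 0, 0, 0, 0], [0, 0, 0, 0, 0, 0, 0]]

```text
t: 13.98
position: [0.5914, -0.0315, 0.06]
orientation: [0.187, 0.982, -0.0, 0.001]
force: [2.0, -0.7, 8.8]
finger_gap: -0.002
grasp_force: 4.2
```

Call:
move_arm:
  plan:
    - [[0, 0, 0, 0, 0, -0.001, 0], [0, 0, 0, 0, 0, 0, 0], [0, 0, 0, 0, 0, 0, 0]]

```text
t: 14.35
position: [0.5914, -0.0315, 0.0599]
orientation: [0.187, 0.982, -0.0, 0.001]
force: [-1.5, -1.3, 15.3]
finger_gap: 0.002
grasp_force: 7.7
```

The press stopped at z = 0.060 with force rising to 15 N, so the insert has bottomed. I'll lift clear and check.

Call:
move_arm:
  plan:
    - [[0, 0, 0, 0, 0, 0.005, 0], [0, 0, 0, 0, 0, 0.035, 0], [0, 0, 0, 0.027, -0.023, 0.04, 0], [0, 0, 0, 0.025, -0.023, 0.01, 0], [0, 0, 0, 0, 0, 0, 0], [0, 0, 0, 0, 0, 0, 0], [0, 0, 0, 0, 0, 0, 0]]

```text
t: 15.22
position: [0.6414, -0.0762, 0.1474]
orientation: [0.186, 0.983, 0.0, -0.001]
force: [-0.0, 0.5, -0.1]
finger_gap: 0.001
grasp_force: 0.0
```

```bash
python3 -c "
from h import *
c=wrist('w8',.006)
cv2.imwrite('pics/w8z.png',cv2.resize(c['color'][20:240,200:440,::-1],None,fx=2.7,fy=2.7,interpolation=cv2.INTER_CUBIC))"
```

```text
15.275 [ 0.6417 -0.0764  0.1476] yaw 158.57499977680928 F [-0.   0.   0.3] q [ 0.46  0.8  -0.68  1.59  0.59  0.96  0.78]
insert 0.75 [313.3  81.6] [ 0.5527 -0.0434  0.052 ]
notch 0.65 [315.7 156.5] [ 0.6061 -0.0624  0.06  ]
pin 0.7 [107.7  90.6] [ 0.4808 -0.2067  0.058 ]
pin 0.67 [314.5 154.7] [ 0.6048 -0.0629  0.058 ]
screw_a 0.76 [245.9  81.1] [ 0.5358 -0.0864  0.076 ]
screw_a 0.66 [376.8  80.8] [ 0.5688 -0.0027  0.076 ]
dish 0.29 [316.3 156.3] [ 0.6061 -0.062   0.06  ]
```

View pics/w8z.png

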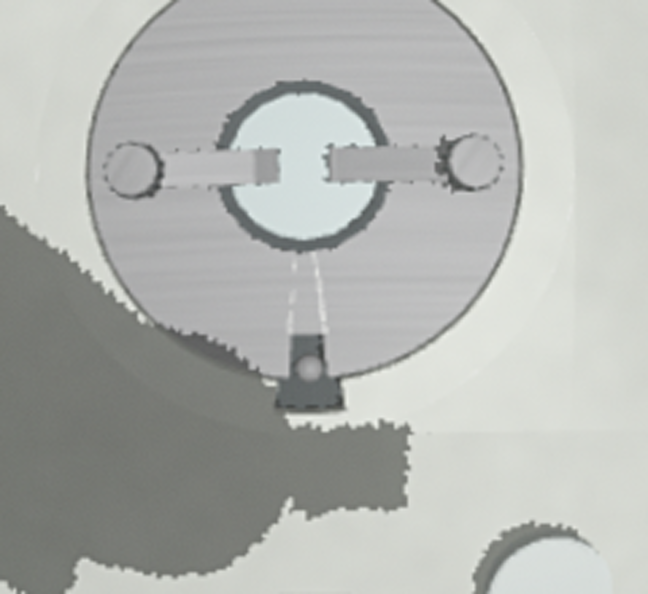

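The insert is flush, with an even thin gap all round and the pin centred in the notch at (310,368). I'll raise the arm and hand in.

Call:
move_arm:
  plan:
    - [[0, 0, 0, 0, 0, 0.05, 0], [0, 0, 0, 0, 0, 0.05, 0], [0, 0, 0, 0, 0, 0, 0], [0, 0, 0, 0, 0, 0, 0]]

```text
t: 16.02
position: [0.6424, -0.0778, 0.2479]
orientation: [0.187, 0.982, -0.0, -0.0]
force: [0.0, -0.4, -0.8]
finger_gap: -0.001
grasp_force: 0.0
```

```bash
python3 -c "
from rig import manip
print(manip.finish_job())"
```

```text
the job is handed in; nothing more can be done
None
```

The insert was turned about 130° anticlockwise until its notch met the pin, then pressed down until it sat flush; the job was handed in at about 16 s with the arm raised clear and the dish, bottle and eyepiece untouched.

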